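Chock the rolling pin on the sloping drip tray

TASK

Leave the washed rolling pin to dry across the sloping drip-tray flap of the dish rack, held up out of the wet by the H-shaped wooden chock. First lay the chock flat on the flap, about midway along the lip, its short ends (the heel) pushed right up against the lip and its long prongs with the sloped noses pointing up the slope, and let go of it; then bring the pin, lay it across the flap just above the prongs, roughly centred on them, and let go only once you feel it down on the flap and bearing on the prongs, so that it stays put there and never drops or rolls free. The flap's hinge only holds by friction, so press gently and do not push it down, and leave the cup and the bowl on the worktop where they are.

Things in the scene. Friction and masses are not known exactly. Their poses are not given: they have to be found in the camera images.
- chock: Loose H-shaped wooden chock, 100 mm long (x), 106 wide (y), 0.2 kg. Origin: middle of its heel edge, on the underside; x points to the prong noses, z up. Grip its crossbar: x 25 to 50 mm, full width, 40 mm high. Two side bars, 22 mm wide at y = -42 and 42, 16 mm high, run x 0 to 100: short square heel, long prong, sloped nose. Starts flat on the worktop; may have swapped places with the pin.
- chock_nose (a point): Point between the two nose tips of the chock, 100 mm from its heel along its x, on the underside; axes as the chock's. The last 16 mm of each prong slopes down at 45 degrees to this line. A pin bearing on the noses has its centre 9 mm beyond this point and 22 mm above the face it lies on.
- pin: Loose plain wooden rolling pin: a straight cylinder of 44 mm diameter, 180 mm long, about 0.2 kg. Origin: its centre; x is its long axis (either way round); it rolls freely, so its y and z axes may point anywhere. Starts lying on the worktop, its centre 22 mm up.
- lip (a point): Middle of the foot of the lip, on the flap's top face at the lip's inner side. x points up the slope to the hinge, y along the lip, z square out of the face. The white flat flap is 260 mm wide (y -130 to 130) and runs from the lip (x = 0) to the hinge (x = 214 mm). The lip is 8 mm high, 6 mm thick. Beyond the hinge stands the loaded rack; chopsticks there reach 290 mm up.
- flap (a joint): Slope of the flap in rad: 0 level, larger is steeper (lip lower); starts 0.12 to 0.22. A stiff friction hinge without spring that stays where it is left: a push square on the flap moves it from about 20 N midway, from about 10 N at the lip.
- cup: Bystander: steel cup 85 mm high, 68 mm wide, on the worktop. Origin: centre of its underside.
- bowl: Bystander: stoneware bowl 116 mm wide, 55 mm high, on the worktop. Origin: centre of its underside.
Mind the look-alikes: they are no part of the job. Leave any green or grey look-alike of the chock alone. What is shaped like the pin but turquoise is not meant.

How it is judged:
On the way, in this order (a step that is already met when the one before it is completed fails the run):
1. the chock lies on the flap, heel against the lip, prongs up the slope, and is let go (x of chock in the frame of lip between -0.004 and 0.005 m and y of chock in the frame of lip between -0.035 and 0.035 m and z of chock in the frame of lip between -0.004 and 0.005 m and angle between the x axis of chock and the x axis of lip, either way round below 0.08 rad and angle between the z axis of chock and the z axis of lip, either way round below 0.08 rad and x of chock_nose in the frame of lip above 0.08 m and contact force between the fingers and chock below 0.1 N), for 0.2 s.
2. the pin, still held, is down on the flap (within 1.5 mm) and bears on the prongs (x of chock in the frame of lip between -0.004 and 0.005 m and y of chock in the frame of lip between -0.035 and 0.035 m and z of chock in the frame of lip between -0.004 and 0.005 m and angle between the x axis of chock and the x axis of lip, either way round below 0.08 rad and angle between the z axis of chock and the z axis of lip, either way round below 0.08 rad and x of chock_nose in the frame of lip above 0.08 m and x of pin in the frame of lip between 0.1 and 0.118 m and y of pin in the frame of lip between -0.04 and 0.04 m and z of pin in the frame of lip between 0.017 and 0.027 m and angle between the x axis of pin and the y axis of lip, either way round below 0.08 rad and contact force between the fingers and pin above 1 N and contact force between pin and chock above 0.1 N and z of pin in the frame of lip below 0.0235 m), for 0.15 s.
At the end, for the whole second after the job is handed in: Chock released flat on the flap, heel within 5 mm of the lip, 35 mm of its middle, prongs upslope, square within 0.08 rad; pin released, at rest on flap and prongs, centre 100 to 118 mm from the lip, 40 mm of the middle line, parallel to the lip within 0.08 rad (all of step 1 and x of pin in the frame of lip between 0.1 and 0.118 m and y of pin in the frame of lip between -0.04 and 0.04 m and z of pin in the frame of lip between 0.017 and 0.027 m and angle between the x axis of pin and the y axis of lip, either way round below 0.08 rad and linear speed of pin below 0.02 m/s and angular speed of pin below 0.5 rad/s and contact force between pin and chock above 0.03 N and contact force between the fingers and pin below 0.1 N); the robot touches nothing.
It fails at once if the pin is dropped or rolls free (faster than 0.25 m/s out of the fingers) (contact force between the fingers and pin below 0.05 N and linear speed of pin above 0.25 m/s).
It fails at once if the flap is pushed out of its slope (lip moved over 15 mm) (distance of lip from where it was at the start of the episode above 0.015 m).
It fails at once if the cup or the bowl on the worktop is shifted over 25 mm or tipped (distance of any of cup, bowl from where it was at the start of the episode above 0.025 m or angle between any of cup, bowl's own z axis and vertical above 0.4 rad).
It also fails if it takes over 64 s, if anything falls off the work surface, if the arm or the gripper's body presses on something with over 40 N, if the wrist force passes 120 N, or if a joint passes its speed limit or range.

ROBOT

A 7-joint arm with a two-finger parallel gripper is mounted at the origin on the work surface. World frame = base frame: x ahead of the robot, y to its left, z up, the work surface at z = 0. Lengths are in m, angles in rad, forces in N, time in s.
With the tool pointing down it reaches from about 0.4 to 0.85 m from the base axis. Payload 10.4 kg.
Tool frame: the origin (TCP) lies midway between the tips of the shut fingers; the grasp point (between the pads) lies 19 mm behind it (manip.pinch_z is the distance from the TCP to the grasp point, in m); y points along the fingers, x is the direction in which the jaws open and shut, and the axes are right-handed (so a half turn about y gives the same grasp; the last joint's range is limited). The gripper opens to 85 mm and grips with 20 to 120 N. Pads are 22 mm wide; open, the fingers measure 114 mm over their backs; the gripper's body (76 mm by 85 mm) begins 54 mm behind the grasp point. The pads swing forward as they close: fully open they stand 13 mm farther back than shut.
Start: joints at [1.186, 0.332, -0.065, 1.46, 0.022, 1.35, -0.088], TCP at [0.221, -0.585, 0.231] pointing down, gripper open.
Joint ranges: [-2.6, 2.6], [-0.5, 2.12], [-1.47, 1.34], [0.16, 2.42], [-1.27, 4.41], [0.06, 2.06], [-2.6, 2.6]. Speed limits (rad/s): [2.22, 2.22, 2.79, 2.79, 3.14, 3.14, 3.14].

INTERFACE

Orientations are given as a unit quaternion [x, y, z, w].
In Python, from workcell import manip gives the robot as it stands.
- The arm moves only by the shell command python3 -m pendant 'ROWS' [OPENING] [FORCE]. ROWS is a JSON object of lists of equal length, an entry for each row: "offset": the shift along the tool's x, y, z scaled (see below), a list of three; "turn": the turn, a rotation vector about the tool's x, y, z scaled (see below), a list of three. A call has 1 to 12 rows; each row is the pose to reach, as a shift and turn from the pose measured when the call began, along the tool's axes at that moment; what a row does not reach only later rows make up. The controller multiplies each number of a shift by 200 mm and each number of a turn by 45 degrees. A row lasts 1/8 s, in which the tool goes at most 62.5 mm and 10.7 degrees, less where a joint would pass 70% of its speed; a pose out of reach is approached as far as the arm can. A call with a number of a shift or a turn outside -1 to 1 is refused whole. A call with a gripper value outside its range is refused whole. OPENING is the opening in per cent of the stroke, from 0 (shut) to 100 (fully open), set as the call begins (- or left out, the last holds). The fingers move at their own pace and stop on an object; FORCE is the grip in N (left out, the last holds). Time passes only in rows, so rows that repeat a pose let the fingers close. It gives the time, the measured TCP pose, the force and the opening at its end, in the units of the state.
- manip.get_obs(): the state, without advancing time (a new reading comes with each control period).
- manip.camera(name): name is "scene" or "top" or "wrist"; returns (picture, depth): 400x640x3 uint8, red, green, blue; 400x640 float32, m along the optical axis (not along the pixel's ray), 0 where there is no reading.
- manip.camera_model(name): a dict with "intrinsics" (3x3 intrinsics, pixels), "R" (3x3) and "t" (3): a world point X has camera coordinates R X + t; the wrist camera has in their place "tool_from_camera" (4x4, takes a point from camera to tool coordinates, whose origin is the TCP and whose axes are the tool frame's). Camera axes: x right, y down, z forward; pixel columns grow to the right and rows downward; lengths in m; the calibration is good to about 2 mm. A picture is of the moment at which its call begins: read the wrist's pose just before it. camera_model takes no time and is no camera call.
- manip.hand_in(): hands the job in, once; it reports no verdict.
The state is a dict: "clock": time; "joint_pos": joint angles; "joint_velocities": joint speeds; "tau": joint torques, N m; "position": TCP position; "ee_rot": TCP orientation; "ft_force": force on the tool from outside, world axes, zero at the start; "torque": the same for the moment, N m; "grip_width": opening from 0.0 (shut) to 1.0 (fully open).
Only numpy, scipy, OpenCV 4.12 (cv2) and the standard library are available. Lean on these libraries where they do the work, as an engineer would, in place of code of your own. Each camera call takes 0.05 s, during which the arm holds its last target. There are 200 camera calls.

## Working session

There is one attempt and no reset: what is moved stays moved. The work goes in short steps, Python scripts to look and compute and a shell command to move; the robot and the scene stay as the last step left them, time stands still between calls to the robot, and variables do not carry over. Pictures are saved under pics/ and viewed, about 8 in all and at most 12, crops included, and the job is handed in when it is done.

```bash
ls; mkdir -p pics; python3 - <<'E'
from workcell import manip
import cv2,numpy as np
o=manip.get_obs();print(o)
for n in("top","scene"):
    p,d=manip.camera(n);np.savez(f"pics/{n}0.npz",p=p,d=d);cv2.imwrite(f"pics/{n}0.png",p[:,:,::-1])
    m=manip.camera_model(n);print(n,m, (d>0).mean())
print(manip.camera_model("wrist"),manip.pinch_z)
E
```

```text
pics
{'clock': 0.0, 'joint_pos': array([ 1.18640503,  0.3328799 , -0.06469364,  1.46094261,  0.02158335,
        1.3498985 , -0.08847958]), 'joint_velocities': array([ 0.00138046, -0.00045571, -0.0007623 , -0.00074429,  0.00045411,
       -0.00064565, -0.00033437]), 'tau': array([ 7.97933935e-04, -6.25442505e+01,  4.94681101e-02, -3.91596150e+01,
        1.62313075e-02,  1.00013785e-02, -3.55556028e-05]), 'position': array([ 0.22108202, -0.58418925,  0.23051028]), 'ee_rot': array([-0.58153038,  0.40230407, -0.40144951,  0.58207571]), 'ft_force': array([-0.19418077,  1.16130535,  0.44832051]), 'torque': array([-0.01432969,  0.01637486, -0.01726725]), 'grip_width': 0.9972128231630072}
top {'intrinsics': array([[482.90919497,   0.        , 309.1229196 ],
       [  0.        , 482.90919497, 207.61616383],
       [  0.        ,   0.        ,   1.        ]]), 'R': array([[-0.00543718, -0.99996057,  0.00702121],
       [-0.99611326,  0.00479872, -0.08795077],
       [ 0.08791361, -0.00747213, -0.99610008]]), 't': array([-0.05538144,  0.58212092,  1.32571036])} 0.995890625
scene {'intrinsics
[... 213 characters left out ...]
     [ 0.58671593, -0.27009976, -0.76342029],
       [-0.6974863 ,  0.31042325, -0.64587171]]), 't': array([-0.15735188, -0.27769967,  1.68401479])} 0.9940859375
{'intrinsics': array([[324.23913104,   0.        , 314.84749204],
       [  0.        , 324.23913104, 198.07425692],
       [  0.        ,   0.        ,   1.        ]]), 'tool_from_camera': array([[ 9.99999702e-01, -6.30489316e-04,  4.46265579e-04,
        -1.95318467e-04],
       [-6.00209183e-04, -2.70565218e-01,  9.62701461e-01,
        -1.43487603e-01],
       [-4.86229042e-04, -9.62701441e-01, -2.70565515e-01,
         6.77662274e-02],
       [ 0.00000000e+00,  0.00000000e+00,  0.00000000e+00,
         1.00000000e+00]])} 0.0187
```

View pics/top0.png

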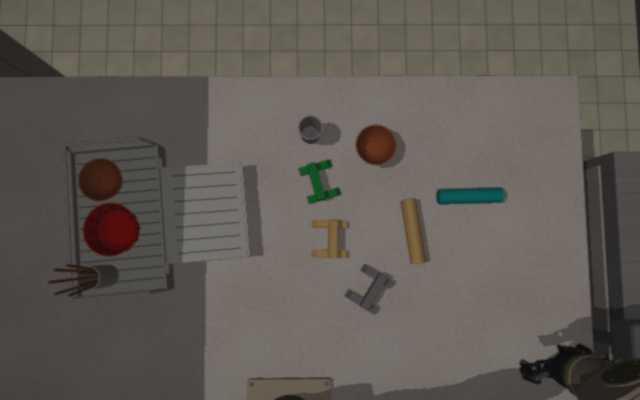

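View pics/scene0.png

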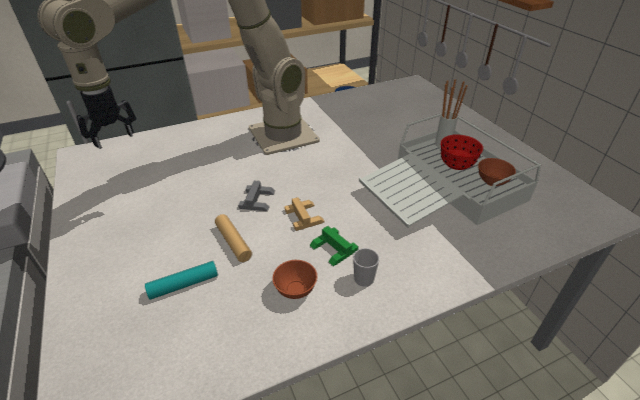

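```bash
cat > h.py <<'E'
import numpy as np,cv2
from workcell import manip
from scipy.spatial.transform import Rotation as Ro
def cam(n):
    if n=="wrist":
        o=manip.get_obs();p,d=manip.camera(n);m=manip.camera_model(n);T=np.eye(4)
        T[:3,:3]=Ro.from_quat(o["ee_rot"]).as_matrix();T[:3,3]=o["position"];T=T@m["tool_from_camera"]
    else:
        p,d=manip.camera(n);m=manip.camera_model(n);T=np.eye(4);T[:3,:3]=m["R"].T;T[:3,3]=-m["R"].T@m["t"]
    return p,d,m["intrinsics"],T
def cloud(d,K,T):
    v,u=np.mgrid[:400,:640];c=np.dstack([(u-K[0,2])/K[0,0]*d,(v-K[1,2])/K[1,1]*d,d])
    return c@T[:3,:3].T+T[:3,3]
def ray(u,v,K,T,z):  # cast pixels onto plane z
    r=np.c_[(np.atleast_1d(u)-K[0,2])/K[0,0],(np.atleast_1d(v)-K[1,2])/K[1,1],np.ones(np.size(u))]@T[:3,:3].T
    return T[:3,3]+r*((z-T[2,3])/r[:,2:])
def tan(p):
    h=cv2.cvtColor(p,cv2.COLOR_RGB2HSV);return cv2.inRange(h,(12,70,60),(26,255,255))>0
def state():
    o=manip.get_obs();R=Ro.from_quat(o["ee_rot"]).as_matrix()
    print("t %.2f"%o["clock"],"pos",o["position"].round(4),"F",o["ft_force"].round(1),"w %.3f"%o["grip_width"],"toolx",R[:,0].round(4),"tooly",R[:,1].round(4),"q",o["joint_pos"].round(2))
    return o,R
def go(P,tx,ty):
    "offset/turn to reach TCP P with tool x along tx, y (approach) along ty"
    o,R=state();ty=np.array(ty,float)/np.linalg.norm(ty);tx=np.array(tx,float);tx-=ty*(tx@ty);tx/=np.linalg.norm(tx)
    G=np.c_[tx,ty,np.cross(tx,ty)]
    print("offset",(R.T@(np.array(P)-o["position"])/.2).round(4),"turn",(Ro.from_matrix(R.T@G).as_rotvec()/(np.pi/4)).round(4))
E
python3 - <<'E'
from h import *
p,d,K,T=cam("top");state()
X=cloud(d,K,T);m=tan(p).astype(np.uint8)
n,l,s,c=cv2.connectedComponentsWithStats(m)
for i in range(1,n):
    if s[i,4]>150:
        P=X[l==i];print(i,s[i],c[i].round(1),P.min(0).round(3),P.max(0).round(3),np.median(P,0).round(3))
        print("  rect",cv2.minAreaRect(np.argwhere(l==i)[:,::-1].astype(np.float32)))
        for lo,hi in((.008,.022),(.03,.05)):
            q=P[(P[:,2]>lo)&(P[:,2]<hi)]
            if len(q)>30:print("  z",lo,hi,len(q),q.mean(0).round(4),cv2.minAreaRect(q[:,:2].astype(np.float32)))
# flap
f=X[175:250,185:235].reshape(-1,3)
A=np.c_[f[:,:2],np.ones(len(f))];w=np.ones(len(f),bool)
for _ in range(8):
    k=np.linalg.lstsq(A[w],f[w,2],rcond=None)[0];r=f[:,2]-A@k;w=np.abs(r)<max(.002,1.5*np.abs(r[w]).std())
print("flap z=",k,w.mean(),"slope",np.arctan(np.hypot(*k[:2])))
for v in(180,210,245):
    print(v,[(u,*X[v,u].round(4)) for u in range(156,256,1) if u<176 or u>238])
print("col",[(v,*X[v,210].round(4)) for v in list(range(158,172))+list(range(254,270))])
print("table z",np.median(X[280:340,250:330,2]))
E
```

```text
t 0.15 pos [ 0.2211 -0.5843  0.2307] F [-0.6  0.9 -0.3] w 0.998 toolx [ 0.354  -0.9353 -0.001 ] tooly [-4.e-04  1.e-03 -1.e+00] q [ 1.19  0.33 -0.06  1.46  0.02  1.35 -0.09]
2 [401 199  25  65 986] [412.8 231.1] [ 0.425 -0.377  0.001] [ 0.604 -0.048  1.372] [ 0.514 -0.344  0.041]
  rect ((412.74322509765625, 230.95947265625), (65.26639556884766, 15.289104461669922), 80.53767395019531)
  z 0.03 0.05 899 [ 0.5147 -0.3457  0.0409] ((0.5154131054878235, -0.3468780517578125), (0.17844873666763306, 0.04098298400640488), 8.65906810760498)
3 [311 220  36  38 767] [329.9 238.6] [ 0.444 -0.162 -0.004] [ 0.548 -0.063  0.048] [ 0.494 -0.118  0.02 ]
  rect ((328.5, 238.5), (37.0, 35.0), 90.0)
  z 0.008 0.022 362 [ 0.4953 -0.1114  0.016 ] ((0.4957280158996582, -0.11396880447864532), (0.09595237672328949, 0.1040026843547821), 89.49398040771484)
  z 0.03 0.05 348 [ 0.4957 -0.1238  0.0403] ((0.4951641261577606, -0.12496308237314224), (0.02509877271950245, 0.10226783901453018), 89.18582916259766)
flap z= [-0.01634097  0.1635357   0.03483998] 0.5290666666666667 slope 0.16289387020492516
180 [(156, np.f
[... 8762 characters left out ...]
260, np.float64(0.4371), np.float64(0.2222), np.float64(-0.0016)), (261, np.float64(0.4343), np.float64(0.2219), np.float64(-0.0001)), (262, np.float64(0.4315), np.float64(0.2219), np.float64(-0.0004)), (263, np.float64(0.4287), np.float64(0.2219), np.float64(-0.0005)), (264, np.float64(0.4259), np.float64(0.2214), np.float64(0.0018)), (265, np.float64(0.423), np.float64(0.2222), np.float64(-0.0024)), (266, np.float64(0.4204), np.float64(0.221), np.float64(0.0034)), (267, np.float64(0.4177), np.float64(0.2202), np.float64(0.0076)), (268, np.float64(0.4146), np.float64(0.222), np.float64(-0.0017)), (269, np.float64(0.4119), np.float64(0.2214), np.float64(0.001))]
table z 0.0008158691520936401
```

```bash
python3 -m pendant '{"offset":[[-0.2,0,0.25],[-0.45,0,0.56],[-0.7,0.1,0.87],[-0.8,0.1,1],[-0.8,0.1,1]],"turn":[[0,0.12,0],[0,0.24,0],[0,0.36,0],[0,0.46,0],[0,0.46,0]]}' 100 40
python3 -c "
from h import *
go([.4955,-.1245,.17],[0.005,-1,0],[0,0,-1])"
```

```text
clock: 0.78
position: [0.354, -0.3596, 0.2106]
ee_rot: [-0.501, 0.499, -0.498, 0.502]
ft_force: [-0.6, -0.7, 0.5]
grip_width: 0.995
t 0.78 pos [ 0.354  -0.3596  0.2106] F [-0.6 -0.7  0.5] w 0.995 toolx [ 0.0065 -1.     -0.0021] tooly [-3.0e-04  2.1e-03 -1.0e+00] q [ 0.9   0.09 -0.21  1.79  0.02  1.26 -0.88]
offset [-1.1706  0.2051  0.7153] turn [ 0.0004  0.002  -0.0027]
```

```bash
python3 -m pendant '{"offset":[[-0.25,0.05,0.2],[-0.5,0.1,0.4],[-0.75,0.15,0.6],[-1,0.2,0.715],[-1,0.2,0.715],[-1,0.2,0.715]],"turn":[[0,0,0],[0,0,0],[0,0,0],[0,0,0],[0,0,0],[0,0,0]]}' 
python3 - <<'E'
from h import *
state()
p,d,K,T=cam("wrist");cv2.imwrite("pics/w1.png",p[:,:,::-1])
X=cloud(d,K,T);m=tan(p)&(d>0)
P=X[m];q=P[(P[:,2]>.032)&(P[:,2]<.05)&(P[:,1]>-.2)&(P[:,1]<-.05)];print(len(q),q.mean(0),cv2.minAreaRect(q[:,:2].astype(np.float32)))
go([.4955,-.1245,.06],[0.005,-1,0],[0,0,-1])
E
```

```text
clock: 1.52
position: [0.4954, -0.1595, 0.1707]
ee_rot: [-0.501, 0.499, -0.498, 0.502]
ft_force: [-0.1, 0.2, -0.7]
grip_width: 1.0
t 1.52 pos [ 0.4954 -0.1595  0.1707] F [-0.1  0.2 -0.7] w 1.000 toolx [ 0.0066 -1.     -0.0019] tooly [-9.0e-04  1.9e-03 -1.0e+00] q [ 0.6   0.18 -0.41  1.8   0.07  1.19 -1.4 ]
3353 [ 0.50009236 -0.12385945  0.04074271] ((0.4970525801181793, -0.12344484031200409), (0.025131255388259888, 0.1052650734782219), 88.2138900756836)
t 1.57 pos [ 0.4951 -0.1604  0.1709] F [-0.1 -0.3  0.1] w 1.000 toolx [ 0.0048 -1.     -0.0016] tooly [-7.0e-04  1.6e-03 -1.0e+00] q [ 0.6   0.18 -0.41  1.8   0.07  1.19 -1.4 ]
offset [-0.1786  0.5549  0.003 ] turn [ 0.0009 -0.0002 -0.002 ]
```

View pics/w1.png

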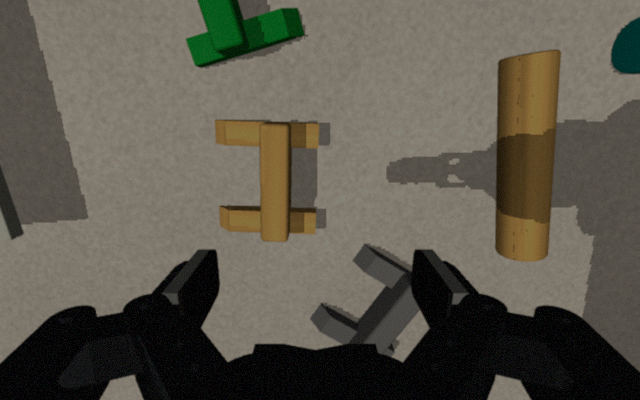

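```bash
python3 -m pendant '{"offset":[[-0.18,0.15,0.01],[-0.182,0.35,0.01],[-0.182,0.55,0.01],[-0.182,0.7,0.01],[-0.182,0.78,0.01],[-0.182,0.8,0.01],[-0.182,0.8,0.01]],"turn":[[0,0,0],[0,0,0],[0,0,0],[0,0,0],[0,0,0],[0,0,0],[0,0,0]]}' 80
python3 -m pendant '{"offset":[[0,0,0],[0,0,0],[0,0,0],[0,0,0],[0,0,0],[0,0,0]],"turn":[[0,0,0],[0,0,0],[0,0,0],[0,0,0],[0,0,0],[0,0,0]]}' 0 40
python3 -c "
from h import *
state()"
```

```text
clock: 2.45
position: [0.4974, -0.1243, 0.0117]
ee_rot: [-0.501, 0.499, -0.499, 0.501]
ft_force: [0.1, -0.7, -0.1]
grip_width: 0.797
clock: 3.2
position: [0.498, -0.1245, 0.0126]
ee_rot: [-0.501, 0.499, -0.499, 0.502]
ft_force: [-1.7, 0.3, 7.1]
grip_width: 0.283
t 3.20 pos [ 0.498  -0.1245  0.0126] F [-1.7  0.3  7.1] w 0.283 toolx [ 4.2e-03 -1.0e+00 -6.0e-04] tooly [ 1.5e-03  6.0e-04 -1.0e+00] q [ 0.52  0.36 -0.41  1.95  0.19  0.86 -1.56]
```

```bash
python3 -m pendant '{"offset":[[0,-0.1,0],[0,-0.3,0],[0,-0.55,0],[-0.1,-0.75,0.1],[-0.35,-0.8,0.2],[-0.6,-0.8,0.3],[-0.85,-0.8,0.4],[-0.95,-0.8,0.4],[-0.95,-0.8,0.4]],"turn":[[0,0,0],[0,0,0],[0,0,0],[0,0,0],[0,0,0],[0,-0.05,0],[0,-0.1,0],[0,-0.11,0],[0,-0.11,0]]}'
python3 - <<'E'
from h import *
state()
p,d,K,T=cam("wrist");cv2.imwrite("pics/w2.png",p[:,:,::-1]);np.savez("pics/w2.npz",p=p,d=d,K=K,T=T)
E
```

```text
clock: 4.32
position: [0.5762, 0.0672, 0.1723]
ee_rot: [-0.522, 0.476, -0.476, 0.523]
ft_force: [-0.4, -0.3, -2.9]
grip_width: 0.287
t 4.33 pos [0.5762 0.0672 0.1723] F [-0.4 -0.3 -2.9] w 0.287 toolx [ 9.310e-02 -9.957e-01 -9.000e-04] tooly [ 3.e-04  9.e-04 -1.e+00] q [ 0.27  0.33 -0.56  1.64  0.18  1.23 -1.81]
```

View pics/w2.png

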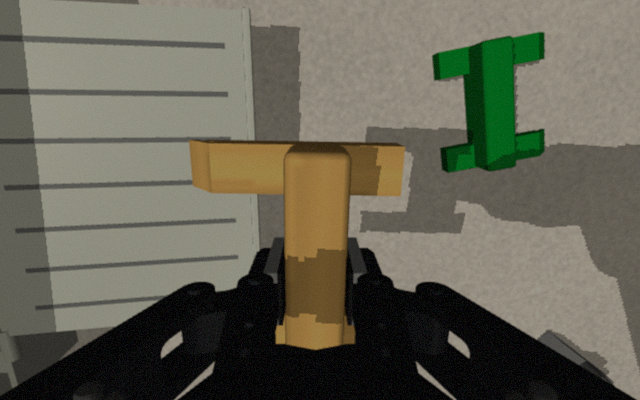

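```bash
python3 - <<'E'
from h import *
z=np.load("pics/w2.npz");p,d,K,T=z["p"],z["d"],z["K"],z["T"]
X=cloud(d,K,T);g=cv2.cvtColor(p,cv2.COLOR_RGB2GRAY).astype(int)
for v in(20,60,100,125):print(v,g[v,228:270])
print("col200",g[0:20,200],"col150",g[0:20,150],'bottom',g[310:345,60])
f=X[15:135,40:225];h=g[15:135,40:225]>np.median(g[15:135,40:225])-8
f=f[h];A=np.c_[f[:,:2],np.ones(len(f))];w=np.ones(len(f),bool)
for _ in range(6):
    k=np.linalg.lstsq(A[w],f[w,2],rcond=None)[0];r=f[:,2]-A@k;w=np.abs(r)<.004
print(k,w.mean(),r[w].std(),np.arctan(np.hypot(*k[:2])))
E
```

```text
20 [144 149 137 141 143 143 143 141 143 143 143 142 140 134 141 146 144 141
 142 145 139 115  93 117 132 131 129 123 127 129 129 131 142 139 135 137
 136 142 141 141 138 137]
60 [139 144 142 143 146 141 141 143 142 146 140 140 142 144 142 131 137 147
 146 146 141 139 142 105  81  85  85  89  88  89  89  87  89  92  88  91
  95  92  91  89  91  91]
100 [142 140 142 142 143 141 141 141 143 143 144 143 139 142 141 145 142 130
 137 145 145 142 139 139 134  95  83  91  91  95  97  96  90  89  89  90
  94  88  91  89  94  87]
125 [140 145 144 139 142 143 146 141 139 141 144 142 139 146 142 144 143 142
 144 144 147 148 144 138 139 135  99  81  91  90  90  93  98  96  94  91
  90  91  94  95  94  99]
col200 [142 139 140 140 144 139 140 141 144 143 148 143 143 144 145 142 145 142
 142 145] col150 [137 135 138 141 138 143 142 142 144 144 146 144 143 145 145 145 144 144
 141 145] bottom [139 139 137 139 138 140 138 141 139 139 141 139 140 140 139 140 141 137
 137 142 134 102  49  46  51  47  48  50  52  48  50  52  55  49  51]
[-0.01541785  0.16548712  0.03422314] 0.9952366318377381 0.0007769016452381131 0.16469826779141203
```

```bash
cat >> h.py <<'E'
k=np.array([-0.0154,0.1655,0.0342]);N=np.array([-k[0],-k[1],1]);N/=np.linalg.norm(N)
def onplane(u,v,K,T,h):
    r=np.c_[(np.atleast_1d(u)-K[0,2])/K[0,0],(np.atleast_1d(v)-K[1,2])/K[1,1],np.ones(np.size(u))]@T[:3,:3].T
    o=T[:3,3];return o+r*(((k[2]*N[2]+h)-o@N)/(r@N))[:,None]
E
python3 - <<'E'
from h import *
z=np.load("pics/w2.npz");K,T=z["K"],z["T"]
i=onplane([241.3,243.2,245.1],[20,60,100],K,T,.008);o=onplane([249.3,251.2,253,254.3],[20,60,100,125],K,T,.008)
print(i.round(4),o.round(4));print("yaw",[-np.polyfit(a[:,0],a[:,1],1)[0] for a in(i,o)])
print("edge",onplane([60],[331],K,T,0))
u=np.array([k[0],k[1],0])/np.hypot(k[0],k[1]);a=np.arctan(np.hypot(k[0],k[1]));ex=u*np.cos(a)+np.array([0,0,np.sin(a)]);ey=np.cross(N,ex)
z=np.load("pics/top0.npz");m=manip.camera_model("top");T=np.eye(4);T[:3,:3]=m["R"].T;T[:3,3]=-m["R"].T@m["t"]
e=onplane([210,210],[164.5,259.5],m["intrinsics"],T,0);print("top edges",e)
print("ex",ex,"ey",ey,"N",N, "edges along ey", e@ey, "edge2")
E
```

```text
[[0.6995 0.1324 0.0535]
 [0.6726 0.1301 0.0535]
 [0.6439 0.1277 0.0535]] [[0.7003 0.1268 0.0525]
 [0.6732 0.1243 0.0525]
 [0.6445 0.1218 0.0525]
 [0.6256 0.12   0.0525]]
yaw [np.float64(-0.08479457459637546), np.float64(-0.09099840388902954)]
edge [[0.43474298 0.27842037 0.07358353]]
top edges [[0.6991753  0.21362557 0.05878773]
 [0.43960234 0.2096978  0.06213511]]
ex [-0.09139718  0.98222294  0.16396541] ey [-0.99569863 -0.09265111  0.        ] N [ 0.01519158 -0.16326014  0.98646609] edges along ey [-0.71596054 -0.45714019] edge2
```

```bash
cat >> h.py <<'E'
ex=np.array([-0.0914,0.9822,0.1640]);ey=np.array([-0.9957,-0.0927,0]);ey/=np.linalg.norm(ey);N=np.cross(ex,ey)
L=ex*.0751+ey*-.5875+N*.03374
def lipgo(x,y,z): go(L+ex*x+ey*y+N*z,-ex,-N)
def lip():
    o,R=state();e=o["position"]-L;f=o["ft_force"];print("TCP in lip",(e@ex).round(4),(e@ey).round(4),(e@N).round(4),"F lip",(f@ex).round(1),(f@ey).round(1),(f@N).round(1),"tool tilt",(Ro.from_matrix(np.c_[-ex,-N,np.cross(ex,N)].T@R).as_rotvec()).round(4))
E
python3 -c "
from h import *
print(L);lipgo(.0575,0,.045);lip()"
```

```text
[0.5786191  0.12271462 0.045599  ]
t 4.38 pos [0.5764 0.0651 0.1724] F [-0.8 -0.8 -2.2] w 0.284 toolx [ 9.050e-02 -9.959e-01  2.000e-04] tooly [ 5.e-04 -1.e-04 -1.e+00] q [ 0.27  0.33 -0.56  1.64  0.18  1.23 -1.81]
offset [-0.5325  0.3647  0.0363] turn [-0.0009 -0.0027  0.21  ]
t 4.38 pos [0.5764 0.0651 0.1724] F [-0.8 -0.8 -2.2] w 0.284 toolx [ 9.050e-02 -9.959e-01  2.000e-04] tooly [ 5.e-04 -1.e-04 -1.e+00] q [ 0.27  0.33 -0.56  1.64  0.18  1.23 -1.81]
TCP in lip -0.0356 0.0075 0.1344 F lip -1.1 0.9 -2.0 tool tilt [ 0.0007  0.0021 -0.1649]
```

```bash
python3 -m pendant '{"offset":[[-0.15,0,0.01],[-0.35,0.05,0.03],[-0.5,0.15,0.036],[-0.532,0.28,0.036],[-0.532,0.35,0.036],[-0.532,0.365,0.036],[-0.532,0.365,0.036]],"turn":[[0,0,0.07],[0,0,0.14],[0,0,0.21],[0,-0.003,0.21],[0,-0.003,0.21],[0,-0.003,0.21],[0,-0.003,0.21]]}'
python3 - <<'E'
from h import *
lip();lipgo(.0475,0,.0156)
p,d,K,T=cam("wrist");cv2.imwrite("pics/w3.png",p[:,:,::-1])
E
```

```text
clock: 5.25
position: [0.5745, 0.1714, 0.0999]
ee_rot: [-0.481, 0.517, -0.432, 0.56]
ft_force: [-0.5, 0.6, -2.0]
grip_width: 0.288
t 5.25 pos [0.5745 0.1714 0.0999] F [-0.5  0.6 -2. ] w 0.288 toolx [ 0.091  -0.9823 -0.164 ] tooly [-0.0137  0.1635 -0.9865] q [ 0.22  0.44 -0.61  1.68  0.1   1.05 -1.87]
TCP in lip 0.0571 -0.0004 0.0455 F lip 0.3 0.5 -2.0 tool tilt [0.0015 0.0004 0.    ]
t 5.25 pos [0.5745 0.1714 0.0999] F [-0.5  0.6 -2. ] w 0.288 toolx [ 0.091  -0.9823 -0.164 ] tooly [-0.0137  0.1635 -0.9865] q [ 0.22  0.44 -0.61  1.68  0.1   1.05 -1.87]
offset [ 0.048   0.1495 -0.0021] turn [-0.0019 -0.0005 -0.    ]
```

View pics/w3.png

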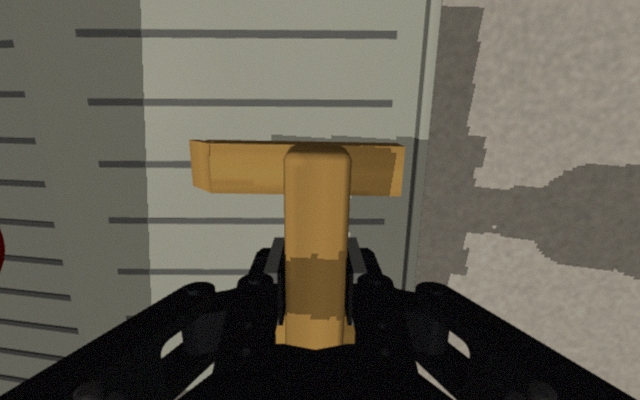

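```bash
python3 -m pendant '{"offset":[[0.01,0.04,0],[0.03,0.08,0],[0.045,0.12,0],[0.048,0.14,0],[0.048,0.15,0],[0.048,0.155,0]],"turn":[[0,0,0],[0,0,0],[0,0,0],[0,0,0],[0,0,0],[0,0,0]]}'; python3 -c "
from h import *
lip()"; python3 -m pendant '{"offset":[[0,0.005,0],[0,0.005,0]],"turn":[[0,0,0],[0,0,0]]}'; python3 -c "
from h import *
lip()"
```

```text
clock: 6.05
position: [0.5751, 0.1674, 0.068]
ee_rot: [-0.481, 0.517, -0.432, 0.561]
ft_force: [0.6, 0.4, -2.6]
grip_width: 0.286
t 6.05 pos [0.5751 0.1674 0.068 ] F [ 0.6  0.4 -2.6] w 0.286 toolx [ 0.0914 -0.9822 -0.1642] tooly [-0.0131  0.1637 -0.9864] q [ 0.21  0.48 -0.6   1.71  0.12  0.99 -1.87]
TCP in lip 0.0479 -0.0007 0.0148 F lip -0.1 -0.6 -2.7 tool tilt [ 0.0021 -0.      0.0002]
clock: 6.3
position: [0.5752, 0.1676, 0.0672]
ee_rot: [-0.481, 0.517, -0.432, 0.561]
ft_force: [-0.3, 0.6, -2.6]
grip_width: 0.288
t 6.30 pos [0.5752 0.1676 0.0672] F [-0.3  0.6 -2.6] w 0.288 toolx [ 0.0916 -0.9822 -0.1642] tooly [-0.0129  0.1637 -0.9864] q [ 0.21  0.48 -0.6   1.71  0.12  0.99 -1.87]
TCP in lip 0.048 -0.0007 0.0139 F lip 0.1 0.2 -2.7 tool tilt [ 0.0023 -0.0002  0.0002]
```

```bash
python3 -m pendant '{"offset":[[0.015,0.003,0],[0.03,0.005,0],[0.04,0.006,0],[0.045,0.007,0],[0.045,0.007,0]],"turn":[[0,0,0],[0,0,0],[0,0,0],[0,0,0],[0,0,0]]}'; python3 -c "
from h import *
lip()"; python3 -m pendant '{"offset":[[0.003,0.002,0],[0.005,0.004,0]],"turn":[[0,0,0],[0,0,0]]}'; python3 -c "
from h import *
lip()"
```

```text
clock: 6.92
position: [0.576, 0.1589, 0.0643]
ee_rot: [-0.481, 0.517, -0.432, 0.561]
ft_force: [-0.6, -0.1, -2.9]
grip_width: 0.285
t 6.92 pos [0.576  0.1589 0.0643] F [-0.6 -0.1 -2.9] w 0.285 toolx [ 0.0914 -0.9822 -0.1642] tooly [-0.013   0.1637 -0.9864] q [ 0.22  0.48 -0.59  1.71  0.12  0.99 -1.85]
TCP in lip 0.0389 -0.0008 0.0125 F lip -0.5 0.6 -2.8 tool tilt [0.0023 0.     0.0002]
clock: 7.18
position: [0.5761, 0.1585, 0.0635]
ee_rot: [-0.481, 0.517, -0.432, 0.561]
ft_force: [1.3, 0.9, -0.9]
grip_width: 0.284
t 7.17 pos [0.5761 0.1585 0.0635] F [ 1.3  0.9 -0.9] w 0.284 toolx [ 0.0918 -0.9821 -0.1647] tooly [-0.0129  0.1642 -0.9863] q [ 0.23  0.48 -0.59  1.72  0.12  0.98 -1.85]
TCP in lip 0.0383 -0.0008 0.0118 F lip 0.6 -1.4 -1.0 tool tilt [ 0.0024 -0.0004  0.0007]
```

```bash
for i in 1 2; do python3 -m pendant '{"offset":[[0.004,0.001,0],[0.006,0.001,0]],"turn":[[0,0,0],[0,0,0]]}' >/dev/null; python3 -c "
from h import *
lip()" | tail -1; done
```

```text
TCP in lip 0.0382 -0.0008 0.0117 F lip 4.6 1.0 0.3 tool tilt [ 0.0026 -0.0014  0.0017]
TCP in lip 0.0381 -0.0007 0.0117 F lip 6.7 2.8 2.3 tool tilt [ 0.0027 -0.0023  0.0028]
```

```bash
python3 -m pendant '{"offset":[[0,0,0],[0,0,0],[0,0,0],[0,0,0],[0,-0.02,0],[0,-0.08,0],[0,-0.2,0],[0,-0.4,0],[0,-0.6,0],[0,-0.6,0]],"turn":[[0,0,0],[0,0,0],[0,0,0],[0,0,0],[0,0,0],[0,0,0],[0,0,0],[0,0,0],[0,0,0],[0,0,0]]}' 55 ; python3 - <<'E'
from h import *
lip()
p,d,K,T=cam("wrist");cv2.imwrite("pics/w4.png",p[:,:,::-1]);np.savez("pics/w4.npz",p=p,d=d,K=K,T=T)
X=cloud(d,K,T)-L;Q=np.dstack([X@ex,X@ey,X@N]);m=tan(p)&(d>0)
for lo,hi in((.011,.02),(.034,.047)):
    q=Q[m&(Q[...,2]>lo)&(Q[...,2]<hi)];print(len(q),q.mean(0).round(4),q.min(0).round(4),q.max(0).round(4),cv2.minAreaRect(q[:,:2].astype(np.float32)))
f=Q[~m&(abs(Q[...,2])<.012)&(Q[...,0]>.01)&(Q[...,0]<.2)&(abs(Q[...,1])<.12)]
print("flap plane",np.linalg.lstsq(np.c_[f[:,:2],np.ones(len(f))],f[:,2],rcond=None)[0])
E
```

```text
clock: 8.93
position: [0.5795, 0.1381, 0.186]
ee_rot: [-0.479, 0.516, -0.433, 0.563]
ft_force: [-0.3, 0.4, 0.4]
grip_width: 0.55
t 8.93 pos [0.5795 0.1381 0.186 ] F [-0.3  0.4  0.4] w 0.550 toolx [ 0.0938 -0.9816 -0.1664] tooly [-0.0063  0.1666 -0.986 ] q [ 0.29  0.35 -0.62  1.61  0.04  1.21 -1.79]
TCP in lip 0.0381 -0.0023 0.136 F lip 0.5 0.3 0.3 tool tilt [ 0.0092 -0.0024  0.0025]
3685 [ 0.0469 -0.0062  0.0158] [ 0.0003 -0.0532  0.011 ] [0.3011 0.0766 0.0186] ((0.15123169124126434, 0.008291583508253098), (0.30948448181152344, 0.11300425231456757), 4.429190635681152)
4148 [ 0.038  -0.0039  0.0398] [ 0.0254 -0.0527  0.0357] [0.0504 0.0525 0.0424] ((0.03789997845888138, -0.00012670084834098816), (0.10515759885311127, 0.02488641068339348), 89.97755432128906)
flap plane [-0.00050313  0.00022729  0.00020699]
```

View pics/w4.png

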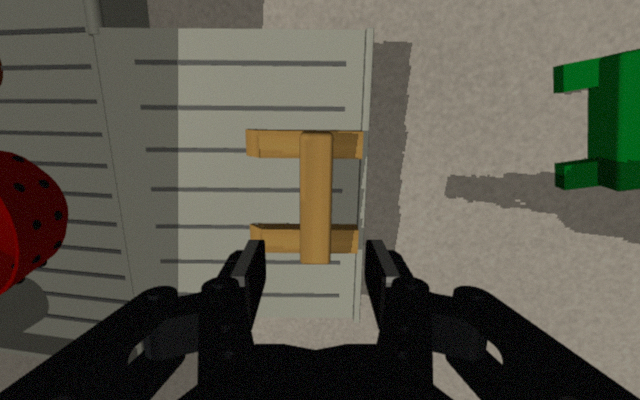

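```bash
python3 -m pendant '{"offset":[[0.2,0,0],[0.45,0,0],[0.7,0,0],[0.9,0,0],[1,0,0],[1,0,0]],"turn":[[0,0,-0.05],[0,0,-0.1],[0,0,-0.16],[0,0,-0.21],[0,0,-0.21],[0,0,-0.21]]}' 100
python3 -c "
from h import *
go([.52,-.336,.2],[.15,-.989,0],[0,0,-1])"
```

```text
clock: 9.72
position: [0.5968, -0.0597, 0.1498]
ee_rot: [-0.52, 0.476, -0.477, 0.524]
ft_force: [0.2, 0.5, 0.1]
grip_width: 0.996
t 9.72 pos [ 0.5968 -0.0597  0.1498] F [0.2 0.5 0.1] w 0.996 toolx [ 0.0915 -0.9958 -0.0028] tooly [ 0.0049  0.0033 -1.    ] q [ 0.43  0.38 -0.51  1.62  0.19  1.19 -1.59]
offset [ 1.3399 -0.2573 -0.5076] turn [-0.0067 -0.075  -0.0034]
```

```bash
python3 -m pendant '{"offset":[[0.2,-0.07,-0.08],[0.45,-0.15,-0.2],[0.75,-0.2,-0.35],[1,-0.2,-0.5],[1,-0.2,-0.5]],"turn":[[0,0,0],[0,-0.02,0],[0,-0.05,0],[0,-0.075,0],[0,-0.075,0]]}'
python3 - <<'E'
from h import *
state()
p,d,K,T=cam("wrist");X=cloud(d,K,T);m=tan(p)&(d>0)
q=X[m&(X[...,2]>.025)&(X[...,2]<.05)&(X[...,1]<-.2)];r=cv2.minAreaRect(q[:,:2].astype(np.float32));t=q[q[:,2]>.041];print(len(q),r,q[:,2].max(),"ridge",t.mean(0),np.polyfit(t[:,0],t[:,1],1))
cv2.imwrite("pics/w5.png",p[:,:,::-1])
go([r[0][0],r[0][1],.012],[.15,-.989,0],[0,0,-1])
E
```

```text
clock: 10.35
position: [0.5131, -0.2723, 0.1888]
ee_rot: [-0.533, 0.462, -0.463, 0.536]
ft_force: [1.0, 0.1, 0.3]
grip_width: 0.998
t 10.35 pos [ 0.5131 -0.2723  0.1888] F [1.  0.1 0.3] w 0.998 toolx [ 0.1432 -0.9897 -0.0015] tooly [ 0.0042  0.0021 -1.    ] q [ 0.76  0.29 -0.41  1.62  0.12  1.25 -1.11]
8418 ((0.5168215036392212, -0.3470720648765564), (0.17949217557907104, 0.04250383377075195), 8.067678451538086) 0.04704467269470625 ridge [ 0.52387654 -0.34601768  0.04362494] [ 0.13815914 -0.41839602]
t 10.40 pos [ 0.5147 -0.2691  0.1889] F [0.  1.2 0.3] w 0.999 toolx [ 0.147  -0.9891 -0.0028] tooly [ 0.0051  0.0036 -1.    ] q [ 0.76  0.29 -0.42  1.62  0.12  1.25 -1.11]
offset [ 0.3897  0.8831 -0.0518] turn [-0.0071 -0.0038 -0.0035]
```

```bash
python3 -m pendant '{"offset":[[0.2,0.05,-0.02],[0.38,0.2,-0.05],[0.392,0.4,-0.051],[0.392,0.6,-0.051],[0.392,0.78,-0.051],[0.392,0.88,-0.051],[0.392,0.92,-0.051],[0.392,0.92,-0.051]],"turn":[[0,0,0],[-0.007,0,-0.003],[-0.007,0,-0.003],[-0.007,0,-0.003],[-0.007,0,-0.003],[-0.007,0,-0.003],[-0.007,0,-0.003],[-0.007,0,-0.003]]}'
python3 -m pendant '{"offset":[[0,0,0],[0,0,0],[0,0,0],[0,0,0],[0,0,0],[0,0,0]],"turn":[[0,0,0],[0,0,0],[0,0,0],[0,0,0],[0,0,0],[0,0,0]]}' 0 40
python3 -c "
from h import *
state()"
```

```text
clock: 11.4
position: [0.5177, -0.3471, 0.0051]
ee_rot: [-0.535, 0.462, -0.462, 0.536]
ft_force: [-0.1, -0.8, -0.4]
grip_width: 1.002
clock: 12.15
position: [0.5182, -0.3473, 0.0062]
ee_rot: [-0.535, 0.461, -0.462, 0.536]
ft_force: [-1.2, 0.5, 5.5]
grip_width: 0.504
t 12.15 pos [ 0.5182 -0.3473  0.0062] F [-1.2  0.5  5.5] w 0.504 toolx [ 1.473e-01 -9.891e-01  4.000e-04] tooly [ 1.7e-03 -2.0e-04 -1.0e+00] q [ 0.78  0.57 -0.34  1.66  0.22  0.95 -1.06]
```

```bash
python3 -m pendant '{"offset":[[0,-0.1,0],[0,-0.3,0],[0,-0.55,0],[0,-0.8,0],[-0.2,-0.95,0.05],[-0.45,-0.95,0.1],[-0.7,-0.95,0.15],[-0.9,-0.95,0.2],[-1,-0.95,0.2],[-1,-0.95,0.2]],"turn":[[0,0,0],[0,0,0],[0,0,0],[0,0,0],[0,0,0],[0,0,0],[0,0,0],[0,0,0],[0,0,0],[0,0,0]]}'
python3 -c "
from h import *
state();lipgo(.13,0,.1)"
```

```text
clock: 13.4
position: [0.5279, -0.1428, 0.197]
ee_rot: [-0.536, 0.46, -0.462, 0.536]
ft_force: [-0.2, -0.3, -2.2]
grip_width: 0.5
t 13.40 pos [ 0.5279 -0.1428  0.197 ] F [-0.2 -0.3 -2.2] w 0.500 toolx [ 0.1492 -0.9888  0.0012] tooly [ 2.2e-03 -8.0e-04 -1.0e+00] q [ 0.62  0.22 -0.5   1.7   0.11  1.25 -1.32]
t 13.40 pos [ 0.5279 -0.1428  0.197 ] F [-0.2 -0.3 -2.2] w 0.500 toolx [ 0.1492 -0.9888  0.0012] tooly [ 2.2e-03 -8.0e-04 -1.0e+00] q [ 0.62  0.22 -0.5   1.7   0.11  1.25 -1.32]
offset [-1.8332  0.1562  0.4805] turn [0.0033 0.0726 0.2111]
```

```bash
python3 -m pendant '{"offset":[[-0.2,0,0.06],[-0.45,0,0.14],[-0.7,0,0.2],[-0.9,0,0.26],[-1,0,0.26],[-1,0,0.26]],"turn":[[0,0.02,0.05],[0,0.04,0.1],[0,0.06,0.15],[0.003,0.073,0.211],[0.003,0.073,0.211],[0.003,0.073,0.211]]}'
python3 -c "
from h import *
state();lipgo(.124,0,.07)"
```

```text
clock: 14.15
position: [0.5492, 0.0625, 0.197]
ee_rot: [-0.482, 0.517, -0.432, 0.56]
ft_force: [0.0, -1.0, -2.4]
grip_width: 0.504
t 14.15 pos [0.5492 0.0625 0.197 ] F [ 0.  -1.  -2.4] w 0.504 toolx [ 0.0921 -0.9824 -0.1627] tooly [-0.0154  0.162  -0.9867] q [ 0.43  0.26 -0.61  1.68 -0.02  1.24 -1.64]
t 14.15 pos [0.5492 0.0625 0.197 ] F [ 0.  -1.  -2.4] w 0.504 toolx [ 0.0921 -0.9824 -0.1627] tooly [-0.0154  0.162  -0.9867] q [ 0.43  0.26 -0.61  1.68 -0.02  1.24 -1.64]
offset [-0.7784  0.4428  0.175 ] turn [0.0004 0.0009 0.0017]
```

```bash
python3 -m pendant '{"offset":[[-0.15,0,0.05],[-0.35,0,0.1],[-0.55,0.05,0.175],[-0.72,0.15,0.175],[-0.778,0.3,0.175],[-0.778,0.4,0.175],[-0.778,0.44,0.175],[-0.778,0.44,0.175]],"turn":[[0,0,0],[0,0,0],[0,0,0],[0,0,0],[0,0,0.002],[0,0,0.002],[0,0,0.002],[0,0,0.002]]}'
python3 - <<'E'
from h import *
p,d,K,T=cam("wrist");cv2.imwrite("pics/w6.png",p[:,:,::-1]);lip()
X=cloud(d,K,T)-L;Q=np.dstack([X@ex,X@ey,X@N]);m=tan(p)&(d>0)
q=Q[m&(Q[...,0]>.09)&(Q[...,2]>.06)&(Q[...,0]<.16)];r=cv2.minAreaRect(q[:,:2].astype(np.float32));print(len(q),r,q.max(0),q.min(0))
for a,b in((-.1,-.06),(-.06,-.02),(.02,.06),(.06,.1)):
    s=q[(q[:,1]>a)&(q[:,1]<b)]
    if len(s)>50:print(a,len(s),s[s[:,2]>np.percentile(s[:,2],80)].mean(0).round(4))
q=Q[m&(Q[...,2]>.034)&(Q[...,2]<.047)&(Q[...,0]<.06)];print("bar",cv2.minAreaRect(q[:,:2].astype(np.float32)))
lipgo(.124,0,.014)
E
```

```text
clock: 15.15
position: [0.5689, 0.2312, 0.1354]
ee_rot: [-0.482, 0.518, -0.432, 0.56]
ft_force: [-0.3, 0.4, -1.9]
grip_width: 0.498
t 15.20 pos [0.5692 0.2317 0.1361] F [ 0.4  1.  -1.9] w 0.496 toolx [ 0.0905 -0.9823 -0.1638] tooly [-0.0145  0.1632 -0.9865] q [ 0.15  0.43 -0.66  1.62  0.12  1.11 -1.98]
TCP in lip 0.1227 -0.0007 0.0713 F lip 0.6 -0.5 -2.1 tool tilt [ 0.0007  0.0009 -0.0002]
33308 ((0.12126897275447845, -0.028041046112775803), (0.12285400182008743, 0.04499943181872368), 89.93577575683594) [0.14378495 0.03340921 0.14658383] [ 0.09878945 -0.0894749   0.07877191]
-0.1 11236 [ 0.1217 -0.0739  0.109 ]
-0.06 12175 [ 0.1221 -0.0406  0.1091]
0.02 660 [0.1225 0.0209 0.1088]
bar ((0.038468196988105774, -0.00524921715259552), (0.09551644325256348, 0.025296857580542564), 89.5915756225586)
t 15.20 pos [0.5692 0.2317 0.1361] F [ 0.4  1.  -1.9] w 0.496 toolx [ 0.0905 -0.9823 -0.1638] tooly [-0.0145  0.1632 -0.9865] q [ 0.15  0.43 -0.66  1.62  0.12  1.11 -1.98]
offset [-0.0064  0.2866 -0.0037] turn [-0.0009 -0.0011  0.0002]
```

View pics/w6.png

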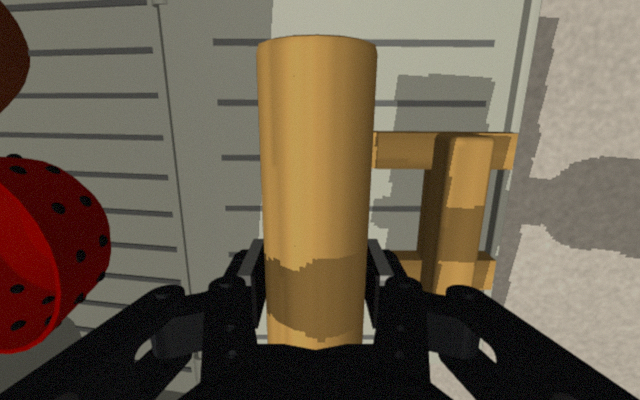

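```bash
python3 -m pendant '{"offset":[[0,0.06,0],[0,0.13,0],[0,0.2,0],[0,0.26,0],[0,0.29,0],[0,0.305,0],[0,0.31,0],[0,0.31,0]],"turn":[[0,0,0],[0,0,0],[0,0,0],[0,0,0],[0,0,0],[0,0,0],[0,0,0],[0,0,0]]}'; python3 -c "
from h import *
lip()"
```

```text
clock: 16.2
position: [0.5685, 0.2418, 0.0752]
ee_rot: [-0.481, 0.518, -0.432, 0.56]
ft_force: [-0.1, 0.5, -2.2]
grip_width: 0.501
t 16.20 pos [0.5685 0.2418 0.0752] F [-0.1  0.5 -2.2] w 0.501 toolx [ 0.0905 -0.9823 -0.1639] tooly [-0.0141  0.1633 -0.9865] q [ 0.11  0.5  -0.64  1.67  0.16  1.   -2.02]
TCP in lip 0.1227 -0.0009 0.0096 F lip 0.2 0.1 -2.3 tool tilt [ 0.0011  0.0009 -0.0001]
```

```bash
python3 -m pendant '{"offset":[[0.02,0.004,0],[0.04,0.008,0],[0.055,0.012,0],[0.055,0.014,0]],"turn":[[0,0,0],[0,0,0],[0,0,0],[0,0,0]]}'>/dev/null; python3 -c "
from h import *
lip()"|tail -1
python3 -m pendant '{"offset":[[0,0.003,0],[0,0.005,0]],"turn":[[0,0,0],[0,0,0]]}'>/dev/null; python3 -c "
from h import *
lip()"|tail -1
```

```text
TCP in lip 0.1112 -0.001 0.0067 F lip -0.1 -0.0 -2.0 tool tilt [ 0.0011  0.0016 -0.0004]
TCP in lip 0.1113 -0.001 0.0057 F lip -0.6 -0.4 -1.4 tool tilt [ 0.0011  0.0014 -0.0003]
```

```bash
python3 -m pendant '{"offset":[[0,0.003,0],[0,0.004,0]],"turn":[[0,0,0],[0,0,0]]}'>/dev/null; python3 -c "
from h import *
lip()"|tail -1
python3 -m pendant '{"offset":[[0.004,0,0],[0.007,0,0]],"turn":[[0,0,0],[0,0,0]]}'>/dev/null; python3 -c "
from h import *
lip()"|tail -1
```

```text
TCP in lip 0.1114 -0.001 0.0054 F lip -1.6 4.2 6.7 tool tilt [ 0.0012  0.0013 -0.0005]
TCP in lip 0.1104 -0.0012 0.0054 F lip 0.7 0.2 -1.1 tool tilt [0.0017 0.0011 0.0001]
```

```bash
for i in 1 2; do python3 -m pendant '{"offset":[[0.004,0.001,0],[0.006,0.001,0]],"turn":[[0,0,0],[0,0,0]]}'>/dev/null; python3 -c "
from h import *
lip()"|tail -1; done
```

```text
TCP in lip 0.1097 -0.0014 0.0054 F lip 1.8 1.0 1.8 tool tilt [0.0023 0.0007 0.0007]
TCP in lip 0.1094 -0.0014 0.0054 F lip 6.6 1.3 2.3 tool tilt [0.0026 0.0002 0.0018]
```

```bash
python3 -m pendant '{"offset":[[0.003,0.002,0],[0.003,0.002,0],[0.003,0.002,0],[0.003,0.002,0]],"turn":[[0,0,0],[0,0,0],[0,0,0],[0,0,0]]}' - 20; python3 -c "
from h import *
lip()"|tail -1
```

```text
clock: 18.45
position: [0.5701, 0.2295, 0.0688]
ee_rot: [-0.48, 0.518, -0.432, 0.561]
ft_force: [-3.9, 2.9, 6.8]
grip_width: 0.503
TCP in lip 0.1095 -0.0014 0.0054 F lip 4.3 3.6 6.2 tool tilt [ 0.0028 -0.0003  0.0025]
```

```bash
python3 -m pendant '{"offset":[[0,0,0],[0,0,0],[0,0,0],[0,0,0],[0,0,0]],"turn":[[0,0,0],[0,0,0],[0,0,0],[0,0,0],[0,0,0]]}' 66; python3 -m pendant '{"offset":[[0,-0.02,0],[0,-0.06,0],[0,-0.14,0],[0,-0.26,0],[0,-0.42,0],[0,-0.6,0],[0,-0.75,0],[0,-0.75,0]],"turn":[[0,0,0],[0,0,0],[0,0,0],[0,0,0],[0,0,0],[0,0,0],[0,0,0],[0,0,0]]}'; python3 - <<'E'
from h import *
lip()
p,d,K,T=cam("wrist");cv2.imwrite("pics/w7.png",p[:,:,::-1])
X=cloud(d,K,T)-L;Q=np.dstack([X@ex,X@ey,X@N]);m=tan(p)&(d>0)
q=Q[m&(Q[...,0]>.08)&(Q[...,2]>.024)&(Q[...,0]<.16)&(Q[...,2]<.06)];print("pin",cv2.minAreaRect(q[:,:2].astype(np.float32)),np.percentile(q[:,2],97))
q=Q[m&(Q[...,2]>.034)&(Q[...,2]<.047)&(Q[...,0]<.06)];print("bar",cv2.minAreaRect(q[:,:2].astype(np.float32)))
f=Q[~m&(abs(Q[...,2])<.012)&(Q[...,0]>.01)&(Q[...,0]<.2)&(abs(Q[...,1])<.12)]
print("flap plane",np.linalg.lstsq(np.c_[f[:,:2],np.ones(len(f))],f[:,2],rcond=None)[0])
E
```

```text
clock: 19.08
position: [0.5701, 0.2294, 0.0688]
ee_rot: [-0.48, 0.518, -0.432, 0.561]
ft_force: [-0.4, -1.0, -0.5]
grip_width: 0.658
clock: 20.08
position: [0.5734, 0.2046, 0.2205]
ee_rot: [-0.479, 0.516, -0.433, 0.563]
ft_force: [-0.1, -0.1, 0.0]
grip_width: 0.662
t 20.07 pos [0.5734 0.2046 0.2205] F [-0.1 -0.1  0. ] w 0.662 toolx [ 0.0917 -0.9817 -0.1667] tooly [-0.0072  0.1668 -0.986 ] q [ 0.21  0.35 -0.67  1.54  0.06  1.26 -1.92]
TCP in lip 0.1096 -0.0024 0.1591 F lip -0.0 0.1 0.1 tool tilt [ 0.0082 -0.0004  0.0027]
pin ((0.10973149538040161, -0.0002856403589248657), (0.179321750998497, 0.04328882694244385), 89.65721130371094) 0.044508037292382625
bar ((0.03828234598040581, -2.102181315422058e-05), (0.1052655428647995, 0.025649311020970345), 89.419189453125)
flap plane [-1.45196238e-04 -7.14444385e-05  2.54340033e-04]
```

View pics/w7.png

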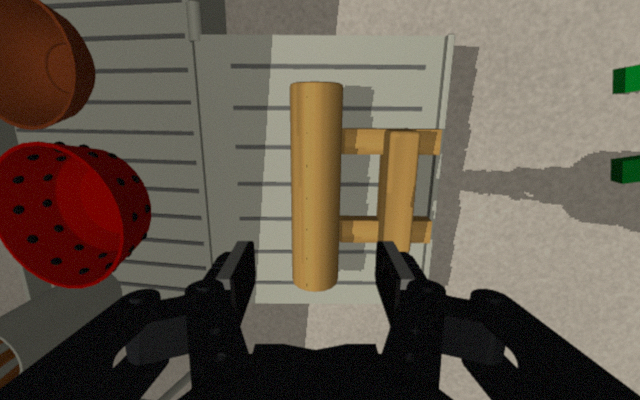

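The picture shows the pin (centre about 317,185) resting against both noses. The chock's heel is at the lip (about col 436), and the fingers are clear of everything. Handing in.

```bash
python3 -c "
from workcell import manip
print(manip.hand_in(),manip.get_obs()['clock'])"
```

```text
the job is handed in; nothing more can be done
the job is handed in; nothing more can be done
```

The chock and the pin are both in place on the flap and released. I handed the job in at about 20 s on the robot's clock, against the 64 s limit.

- **Chock:** I gripped it by the crossbar and slid it down the flap until the lip pushed back with about 7 N, then let go. The last wrist picture puts its heel about 0.8 mm from the lip, centred, and square to within about 0.01 rad.
- **Pin:** I lowered it until I felt the flap and slid it onto the noses. I held it there for 0.5 s; at the end of that the force readings were about 4 N along the slope and 6 N square to the flap. Then I let go. The last picture puts its centre 109.7 mm from the lip and 0.3 mm off the middle line. It is parallel to the lip within about 0.01 rad and down on the flap.
- **Flap:** its slope came out unchanged in the depth fit, well within the 15 mm allowed at the lip.
- **Clearance:** the arm ended about 16 cm clear with no force on the wrist. I kept it away from the cup and bowl, but did not take a final picture of them.

None of my checks failed or disagreed. The hand-in gave no verdict.

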